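Pack the irradiation tray and hold the lamp at its third click

ROBOT

A 6-joint arm with a two-finger parallel gripper is mounted at the origin on the work surface. World frame = base frame: x ahead of the robot, y to its left, z up, the work surface at z = 0. Lengths are in mm, angles in rad, forces in N, time in s.
With the tool pointing down it reaches from about 400 to 925 mm from the base axis. Payload 12.5 kg.
Tool frame: the origin (TCP) lies at the very end of the fingers, on their centre line; the grasp point (between the pads) lies grip_depth behind it (grip_depth is the distance from the TCP to the grasp point, in mm); z points along the fingers, y is the line along which they close (so a half turn about z gives the same grasp; the last joint's range is limited). The gripper opens to 95 mm and grips with 3 to 60 N. Pads are 20 mm wide; open, the fingers measure 119 mm over their backs; the gripper's body (75 mm by 180 mm) begins 59 mm behind the grasp point.
Start: joints at [1.18, 0.491, 1.559, -0, 1.092, -0.106], TCP at [175.586, 599.847, 214.661] pointing down, gripper open.
Joint ranges: [-3.1, 3.1], [-0.84, 2.19], [0.05, 2.79], [-1.13, 4.28], [0.06, 2.93], [-2.69, 2.69]. Speed limits (rad/s): [2.22, 2.22, 2.79, 3.14, 3.14, 3.14].

INTERFACE

Orientations are given as [roll, pitch, yaw] about the fixed x, y, z axes, in that order (R = Rz(yaw) Ry(pitch) Rx(roll)).
In Python, from cell import state, read_camera, job_done, grip_depth gives the robot as it stands.
- The arm moves only by the tool drive_tool, never from a script. Its argument "targets" is a list of rows, each an object with "jaw": the opening, from 0 (shut) to 1 (fully open); "travel": the shift along the tool's x, y, z in m, a list of three; "twist": the turn about the tool's z in rad. In form: [{"jaw": jaw, "travel": [tx, ty, tz], "twist": twist}, ...]. A call has 1 to 8 rows; each row is the pose to reach, as a shift and turn from the pose commanded when the call began, along the tool's axes at that moment; what a row does not reach only later rows make up. A row lasts 1/12 s, in which the tool goes at most 41.7 mm and 7.16 degrees, less where a joint would pass 70% of its speed; a pose out of reach is approached as far as the arm can. A call with a gripper value outside its range is refused whole. The fingers move at their own pace and stop on an object; the grip force is fixed at half the most. Time passes only in rows, so rows that repeat a pose let the fingers close. It gives the time, the measured TCP pose, the force, the opening and the grip force at its end, in the units of the state.
- state(): the state, without advancing time (a new reading comes with each control period).
- read_camera(name): name is "scene" or "top"; returns a dict with "frame" (420x560x3 uint8, red, green, blue), "fx", "fy", "cx", "cy" (pixels), "R" (3x3) and "t" (3): a world point X has camera coordinates R X + t. Camera axes: x right, y down, z forward; pixel columns grow to the right and rows downward; lengths in mm; the calibration is good to about 2 mm. A picture is of the moment at which its call begins. There is no depth.
- job_done(): hands the job in; it is judged then, once.
The state is a dict: "t": time; "joints": joint angles; "qvel": joint speeds; "tau": joint torques, N m; "eef_pos": TCP position; "tcp_rot": TCP orientation; "ft_force": force on the tool from outside, world axes, zero at the start; "moment": the same for the moment, N m; "opening": opening from 0.0 (shut) to 1.0 (fully open); "grip_force": force on a finger pad.
Only numpy, scipy, OpenCV 4.12 (cv2) and the standard library are available. Lean on these libraries where they do the work, as an engineer would, in place of code of your own. Each camera call takes 0.05 s, during which the arm holds its last target. There are 200 camera calls.

TASK

Pack the amber sample jar and the square grey bottle into the steel tray beside the can that already stands there, so that all three stand upright on the tray floor, and let go of them. Then turn the lamp controller's spring-return knob clockwise, feeling its clicks, to the third click without running on past it, and finish while still gripping the knob and holding it there. Leave the other things on the bench where they are.

Things in the scene. Friction and masses are not known exactly. Their poses are not given: they have to be found in the camera images.
- jar: Small upright round amber sample jar with a flat white cap almost as wide as its body (the larger amber jar is a bystander). 44 mm diameter, 80 mm tall, body straight to 66 mm, cap 43 mm wide above; about 140 g. Origin: centre of its underside; z up its axis.
- bottle: Upright square grey bottle, 40 x 40 mm in plan, straight sides to 68 mm, then a round white cap 28 mm wide, 84 mm tall in all; about 140 g. Origin: centre of its underside; x and y square to its side faces, z up.
- can: Round aluminium can, 46 mm diameter, 74 mm tall, 150 g, already standing loose in the tray at the tray's +x end. Origin: centre of its underside; z up.
- tray_floor (a point): Centre of the inner floor of the open steel tray, 17 mm above the bench. Axes: x along the tray, y across, z up. Inside 141 mm (x) by 50 mm (y); walls 5 mm thick, their tops 25 mm above this floor. The three samples fit only in a single upright row along x, with about 11 mm to spare in all.
- stage: Aluminium irradiation stage, fixed on the bench, that carries the tray; axes as the tray's, origin on the bench below the tray's centre. Plate 200 mm in x, from -45 to +155 mm in y, 12 mm high. A white upright lamp panel with a blue face, 190 mm long in x, stands along its +y side, its face at y = 119 mm, its top 147 mm above the bench.
- knob_grip (a point): Point on the knob's vertical axis at the height to grip, 81 mm above the bench. The knob is a black bar 44 mm long, 14 mm thick, on a disc of 22 mm radius. The bar's top is 11 mm above this point, the disc's top 22 mm below it. Axes turn with the knob: x along the bar (the end with the white pointer line is -x), y across its thickness, z up.
- controller: White lamp controller, 170 (x) x 150 x 45 mm, fixed on the bench; only the knob stands on its flat top, at its centre. Origin: centre of its underside. A return spring inside always pulls the knob home, and it runs all the way back if let go. At home the knob's pointer looks to the controller's -x; engraved marks show home and five clicks.
- knob (a joint): Knob angle, rad: 0 at home (start, end stop), growing clockwise from above. Clicks every 0.393 (22.5 degrees): third at 1.178, then two more, end stop 2.05. Spring 0.075 N m at home, 0.087 at the third click; the detent adds a ripple of 0.06: the knob resists with about 0.15 N m a quarter pitch past a click, only 0.02 a quarter before the next, 0.085 on it.
- dish: Bystander: shallow open glass dish, 60 mm wide, 14 mm high, lying between the places of the samples. Origin: centre of its underside.
- big_jar: Bystander: larger amber jar, 72 mm wide, 120 mm tall, at the far side. Origin: centre of its underside.
- beaker: Bystander: open glass beaker, 70 mm wide, 85 mm tall, at the far side. Origin: centre of its underside.
- spatula: Bystander: flat steel laboratory spatula, 170 mm long, 12 mm wide, 4 mm thick, lying flat crosswise between the robot and the samples.
- weight: Bystander: brass cylinder weight, 36 mm wide, 35 mm tall, standing near the robot. Origin: centre of its underside.

How it is judged:
By the outcome, as a careful person would: the job done as asked, in the order asked, and still so for the second after the job is handed in, while the arm keeps its last pose, push and grip.
It also fails if it takes over 64 s, if anything falls off the work surface, if the arm or the gripper's body presses on something with over 40 N, if the wrist force passes 120 N, or if a joint passes its speed limit or range.

## Working session

There is one attempt and no reset: what is moved stays moved. The work goes in short steps, Python scripts to look and compute and a tool call to move; the robot and the scene stay as the last step left them, time stands still between calls to the robot, and variables do not carry over. Pictures are saved under pics/ and viewed, at most 10 in all, crops included, and the job is handed in when it is done.

Besides the shell and the picture viewer there is one more tool, called after "Emit:" as name(argument=value, ...) on one line, values as JSON. drive_tool: Moves the arm, as the interface text tells. Its arguments: {"type":"object","properties":{"targets":{"type":"array"}},"required":["targets"]}

```bash
ls; mkdir -p pics; python3 - <<'E'
from cell import *
import cv2,pickle
print(state(),grip_depth)
d={}
for n in("scene","top"):
    c=read_camera(n);d[n]=c;cv2.imwrite(f"pics/{n}0.png",c["frame"][:,:,::-1]);print(n,c["fx"],c["fy"],c["cx"],c["cy"],c["R"],c["t"])
pickle.dump(d,open("c0.pkl","wb"))
E
```

```text
pics
{'t': 0.0, 'joints': array([ 1.18036873e+00,  4.91567024e-01,  1.55947334e+00,  1.06255636e-06,
        1.09174742e+00, -1.05673416e-01]), 'qvel': array([ 4.36428646e-05, -9.48271489e-04, -8.35649888e-04, -8.17695393e-05,
        1.46264844e-03, -6.11429225e-04]), 'tau': array([-2.64841423e-03, -6.12636995e+01, -2.58177119e+01,  6.91050896e-02,
        4.82493080e-02, -1.24363296e-04]), 'eef_pos': array([175.49514853, 599.57550781, 214.04890082]), 'tcp_rot': array([-3.14040428e+00, -1.26996483e-04,  2.85683791e+00]), 'ft_force': array([-0.56522115, -0.33798196, -0.54967212]), 'moment': array([-0.02075328,  0.00523639, -0.00333814]), 'grip_force': 0.0, 'opening': 0.9985816736596935} 18.8
scene 470.55077653663307 470.55077653663307 277.66326120767854 209.43702240043288 [[-0.1753254   0.984452   -0.01073583]
 [ 0.61486394  0.10097426 -0.78214227]
 [-0.76889748 -0.14373048 -0.62300739]] [ 120.46789071 -294.11563644 1534.57316993]
top 450.2872576831226 450.2872576831226 278.4795391341666 205.31182027805212 [[ 0.01237384 -0.99989047 -0.00811998]
 [-0.99580109 -0.0115858  -0.09080725]
 [ 0.09070322  0.00920952 -0.99583538]] [-24.22200174 579.86133105 890.56589461]
```

View pics/scene0.png

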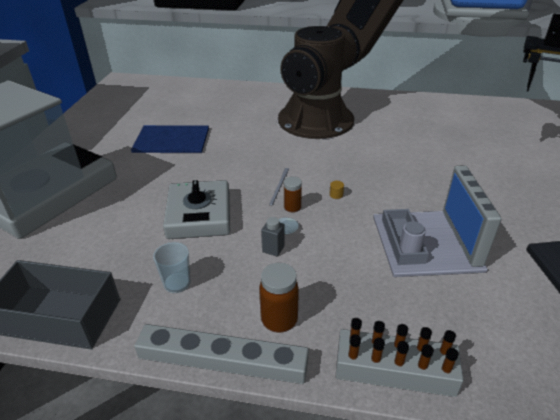

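View pics/top0.png

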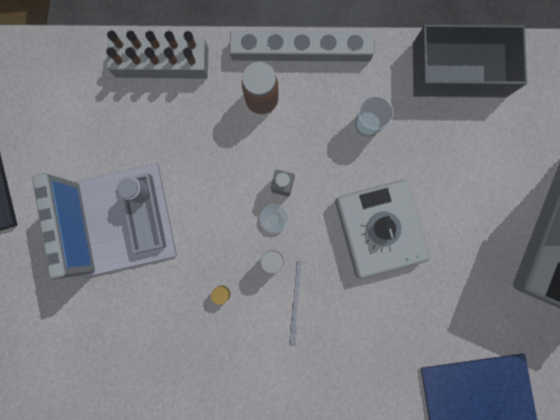

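The scene view shows the whole bench. In the top view the jar cap is at (272,262), the bottle cap at (283,180), the can top at (130,188), the tray around (145,215), the knob at (384,229) and the dish at (273,220).

```bash
cat > h.py <<'E'
import numpy as np,cv2,pickle
def ray(c,uv,z):
    d=c["R"].T@np.array([(uv[0]-c["cx"])/c["fx"],(uv[1]-c["cy"])/c["fy"],1.]);o=-c["R"].T@c["t"]
    return (o+d*(z-o[2])/d[2])[:2]
def proj(c,X):
    p=c["R"]@np.asarray(X,float)+c["t"];return p[0]/p[2]*c["fx"]+c["cx"],p[1]/p[2]*c["fy"]+c["cy"]
def crop(c,x,y,w,h,k):return cv2.resize(c["frame"][y:y+h,x:x+w,::-1],None,fx=k,fy=k,interpolation=cv2.INTER_CUBIC)
E
python3 - <<'E'
from h import *
d=pickle.load(open("c0.pkl","rb"));t=d["top"];s=d["scene"]
for n,uv,z in(("jar",(272,262),80),("bottle",(283,180),84),("can",(130,188),91),("knob",(384,229),92),("tray",(145,215),42),("dish",(273,220),14)):
    p=ray(t,uv,z);print(n,p.round(),np.hypot(*p).round(),"scene px",np.round(proj(s,[*p,z])))
a=crop(t,85,160,100,100,4);b=crop(t,335,180,100,100,4);e=crop(t,235,160,100,100,2);
f=crop(t,235,220,100,100,2)
cv2.imwrite("pics/m.png",np.hstack([cv2.resize(a,(300,300)) if 0 else crop(t,100,165,80,90,5)[:, :],crop(t,335,185,78,90,5)]))
cv2.imwrite("pics/m2.png",np.hstack([crop(t,250,155,60,60,6),crop(t,245,240,60,60,6)]))
E
```

```text
jar [467.  -7.] 467.0 scene px [291. 180.]
bottle [624. -26.] 624.0 scene px [271. 219.]
can [604. 265.] 660.0 scene px [410. 225.]
knob [ 532. -216.] 574.0 scene px [198. 183.]
tray [556. 250.] 610.0 scene px [398. 228.]
dish [551.  -6.] 551.0 scene px [285. 223.]
```

View pics/m.png

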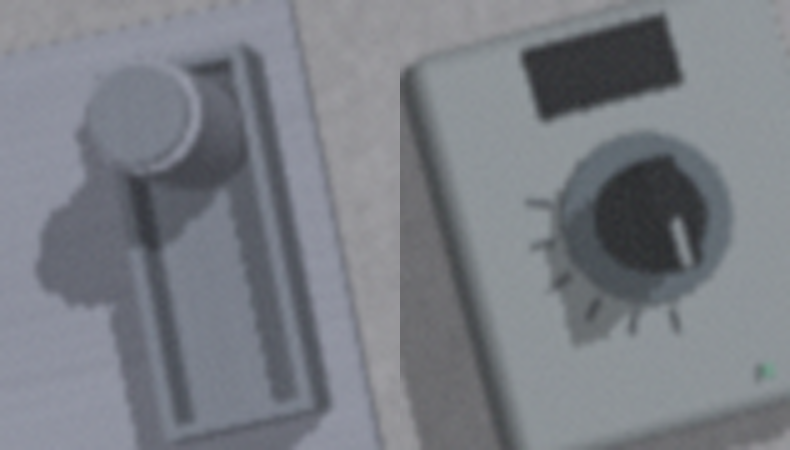

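View pics/m2.png

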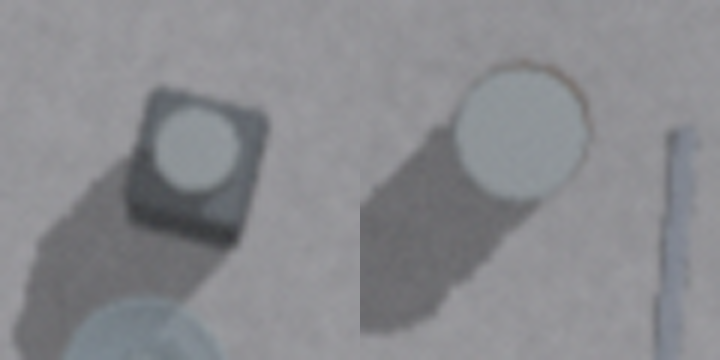

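The crops show several things. The tray rim corners (crop pixels/5 + (100,165)) are bottom-left (167,437), bottom-right (313,405) and top-right (236,42). The can top is at (143,113). The knob disc centre is at (645,217) with the home mark at (675,320). The bottle's shoulder corners are clear in the second crop, and the jar cap there is centred at (522,132).

```bash
python3 - <<'E'
from h import *
d=pickle.load(open("c0.pkl","rb"));t=d["top"];s=d["scene"]
def m(x,y,z,ox=100,oy=165,k=5):return ray(t,((x+.5)/k-.5+ox,(y+.5)/k-.5+oy),z)
def ang(a,b):return np.arctan2(*(b-a)[::-1])
BL,BR,TR=m(167,437,42),m(313,405,42),m(236,42,42)
print("tray c",(BL+TR)/2,"len",np.linalg.norm(TR-BR),"wid",np.linalg.norm(BL-BR),"yaw",ang(BR,TR),ang(BR,BL)-np.pi/2)
print("can",m(143,113,91), "stage edge yaw",ang(m(380,445,12),m(292,0,12)))
k=m(245,217,59,335,185);print("knob",k,"yaw",ang(m(275,320,45,335,185),k),"box",ang(m(122,450,45,335,185),m(10,90,45,335,185)),"bar end", m(285,262,92,335,185))
P=[m(x,y,68,250,155,6) for x,y in((155,88),(268,118),(243,222),(133,197))]
print("bottle",np.mean(P,0),m(196,150,84,250,155,6),[np.linalg.norm(P[i]-P[(i+1)%4]).round(1) for i in range(4)],ang(P[1],P[0])-np.pi/2,ang(P[3],P[0]))
print("jar",m(162,132,80,245,240,6))
# scene-view masks
f=s["frame"];hsv=cv2.cvtColor(f,cv2.COLOR_RGB2HSV)
cv2.imwrite("pics/s.png",np.hstack([crop(s,375,185,80,90,5),crop(s,240,165,78,90,5)]))
E
```

```text
tray c [561.61758571 259.92673953] len 150.0476356914223 wid 59.23254665860042 yaw 0.24500564429245844 0.22792345236245382
can [605.51203641 268.69137281] stage edge yaw 0.22895237622690445
knob [ 535.08221141 -223.14311644] yaw 0.35086484581800953 box 0.3015919865017542 bar end [ 516.97384215 -230.55459223]
bottle [624.8471901  -25.62357799] [624.4674202  -24.40876985] [np.float64(38.1), np.float64(35.1), np.float64(36.7), np.float64(36.5)] -0.2512272449863904 -0.18404819990326593
jar [467.99720401  -6.01305538]
```

View pics/s.png

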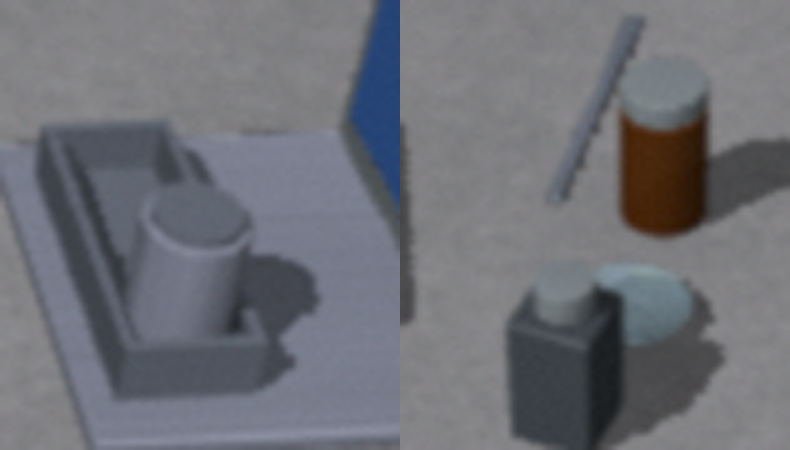

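The scene crop agrees with the top view: the can stands near the tray's +x end with free space toward −x, and the jar and bottle are upright. I'll start moving now.

```bash
cat > go.py <<'E'
import sys,numpy as np
from cell import state
from scipy.spatial.transform import Rotation as Ro
def go(*T):
    s=state();R=Ro.from_euler('xyz',s["tcp_rot"])
    for x,y,z,yaw in T:
        d=R.as_matrix().T@(np.array([x,y,z])-s["eef_pos"])/1000
        tw=-(yaw-s["tcp_rot"][2]+np.pi)%(2*np.pi)-np.pi
        tw=(s["tcp_rot"][2]-yaw+np.pi)%(2*np.pi)-np.pi
        print((x,y,z),"travel",d.round(4),"twist",round(tw,3))
if __name__=="__main__":
    a=list(map(float,sys.argv[1:]));go(*[a[i:i+4] for i in range(0,len(a),4)])
E
python3 go.py 420 250 214 3.0 468 -6 150 3.14 468 -6 100 3.14
```

```text
(420.0, 250.0, 214.0) travel [-0.3329 -0.2668  0.0004] twist -0.143
(468.0, -6.0, 150.0) travel [-0.4509 -0.499   0.0646] twist -0.283
(468.0, -6.0, 100.0) travel [-0.4509 -0.4989  0.1146] twist -0.283
```

Emit:
drive_tool(targets=[{"jaw": 1,"travel": [-0.333,-0.267,0],"twist": -0.143},{"jaw": 1,"travel": [-0.333,-0.267,0],"twist": -0.143},{"jaw": 1,"travel": [-0.333,-0.267,0],"twist": -0.143},{"jaw": 1,"travel": [-0.333,-0.267,0],"twist": -0.143},{"jaw": 1,"travel": [-0.333,-0.267,0],"twist": -0.143},{"jaw": 1,"travel": [-0.333,-0.267,0],"twist": -0.143},{"jaw": 1,"travel": [-0.333,-0.267,0],"twist": -0.143},{"jaw": 1,"travel": [-0.333,-0.267,0],"twist": -0.143}])

```text
t: 0.77
eef_pos: [367.1, 324.9, 214.6]
tcp_rot: [-3.142, -0.0, 3.0]
ft_force: [0.9, 1.5, 0.0]
opening: 1.0
grip_force: 0.0
```

```bash
python3 go.py  468 -6 110 3.1416
```

```text
(468.0, -6.0, 110.0) travel [-0.1465 -0.3134  0.1046] twist -0.142
```

Emit:
drive_tool(targets=[{"jaw": 1,"travel": [-0.1465,-0.3134,0.1046],"twist": -0.142},{"jaw": 1,"travel": [-0.1465,-0.3134,0.1046],"twist": -0.142},{"jaw": 1,"travel": [-0.1465,-0.3134,0.1046],"twist": -0.142},{"jaw": 1,"travel": [-0.1465,-0.3134,0.1046],"twist": -0.142},{"jaw": 1,"travel": [-0.1465,-0.3134,0.1046],"twist": -0.142},{"jaw": 1,"travel": [-0.1465,-0.3134,0.1046],"twist": -0.142},{"jaw": 1,"travel": [-0.1465,-0.3134,0.1046],"twist": -0.142},{"jaw": 1,"travel": [-0.1465,-0.3134,0.1046],"twist": -0.142}])

```text
t: 1.43
eef_pos: [458.3, 23.6, 118.8]
tcp_rot: [3.141, 0.0, -3.141]
ft_force: [1.6, -0.0, 0.4]
opening: 1.0
grip_force: 0.0
```

```bash
python3 go.py  468 -6 110 3.1416 468 -6 31 3.1416
```

```text
(468.0, -6.0, 110.0) travel [-0.0097 -0.0296  0.0088] twist 0.0
(468.0, -6.0, 31.0) travel [-0.0097 -0.0296  0.0878] twist 0.0
```

Emit:
drive_tool(targets=[{"jaw": 1,"travel": [-0.0097,-0.0296,0.0088],"twist": 0},{"jaw": 1,"travel": [-0.0097,-0.0296,0.0088],"twist": 0},{"jaw": 1,"travel": [-0.0097,-0.0296,0.045],"twist": 0},{"jaw": 1,"travel": [-0.0097,-0.0296,0.075],"twist": 0},{"jaw": 1,"travel": [-0.0097,-0.0296,0.0878],"twist": 0},{"jaw": 1,"travel": [-0.0097,-0.0296,0.0878],"twist": 0},{"jaw": 0.3,"travel": [-0.0097,-0.0296,0.0878],"twist": 0},{"jaw": 0.3,"travel": [-0.0097,-0.0296,0.0878],"twist": 0}])

```text
t: 2.1
eef_pos: [468.3, -3.8, 32.5]
tcp_rot: [-3.142, 0.001, -3.141]
ft_force: [-0.3, -0.0, 0.1]
opening: 0.913
grip_force: 0.0
```

Emit:
drive_tool(targets=[{"jaw": 0.3,"travel": [0,0,0],"twist": 0},{"jaw": 0.3,"travel": [0,0,0],"twist": 0},{"jaw": 0.3,"travel": [0,0,0],"twist": 0},{"jaw": 0.3,"travel": [0,0,0],"twist": 0},{"jaw": 0.3,"travel": [0,0,0],"twist": 0},{"jaw": 0.3,"travel": [0,0,0],"twist": 0}])

```text
t: 2.6
eef_pos: [468.0, -4.0, 31.8]
tcp_rot: [3.142, 0.0, -3.141]
ft_force: [-0.5, 0.1, -0.4]
opening: 0.496
grip_force: 0.0
```

Emit:
drive_tool(targets=[{"jaw": 0.3,"travel": [0,0,0],"twist": 0},{"jaw": 0.3,"travel": [0,0,0],"twist": 0},{"jaw": 0.3,"travel": [0,0,0],"twist": 0},{"jaw": 0.3,"travel": [0,0,-0.03],"twist": 0},{"jaw": 0.3,"travel": [0,0,-0.07],"twist": 0},{"jaw": 0.3,"travel": [0,0,-0.108],"twist": 0},{"jaw": 0.3,"travel": [0,0,-0.108],"twist": 0},{"jaw": 0.3,"travel": [0,0,-0.108],"twist": 0}])

```text
t: 3.27
eef_pos: [468.5, -4.1, 141.0]
tcp_rot: [-3.141, 0.004, -3.141]
ft_force: [-0.4, -0.3, -1.5]
opening: 0.457
grip_force: 30.0
```

```bash
python3 - <<'E'
from go import *
from h import *
from cell import *
c=np.array([561.6,259.9]);a=.232;u=np.array([np.cos(a),np.sin(a)])
p=c-10*u
go((*p,140,np.pi+a),(*p,60,np.pi+a));print(state()["opening"],state()["grip_force"])
t=read_camera("top");cv2.imwrite("pics/g1.png",t["frame"][:,:,::-1])
E
```

```text
(np.float64(551.8679150706987), np.float64(257.60075600927917), 140) travel [-0.0834  0.2616  0.0012] twist -0.232
(np.float64(551.8679150706987), np.float64(257.60075600927917), 60) travel [-0.0831  0.2617  0.0812] twist -0.232
0.45691891876586743 29.999667406082153
```

Emit:
drive_tool(targets=[{"jaw": 0.3,"travel": [-0.0834,0.2616,0.001],"twist": -0.232},{"jaw": 0.3,"travel": [-0.0834,0.2616,0.001],"twist": -0.232},{"jaw": 0.3,"travel": [-0.0834,0.2616,0.001],"twist": -0.232},{"jaw": 0.3,"travel": [-0.0834,0.2616,0.001],"twist": -0.232},{"jaw": 0.3,"travel": [-0.0834,0.2616,0.001],"twist": -0.232},{"jaw": 0.3,"travel": [-0.0834,0.2616,0.001],"twist": -0.232},{"jaw": 0.3,"travel": [-0.0834,0.2616,0.001],"twist": -0.232},{"jaw": 0.3,"travel": [-0.0834,0.2616,0.001],"twist": -0.232}])

```text
t: 3.98
eef_pos: [551.4, 261.6, 135.8]
tcp_rot: [3.141, -0.002, -2.906]
ft_force: [-1.0, 0.3, -1.8]
opening: 0.456
grip_force: 30.0
```

Emit:
drive_tool(targets=[{"jaw": 0.3,"travel": [0,0,0],"twist": 0},{"jaw": 0.3,"travel": [0,0,0.03],"twist": 0},{"jaw": 0.3,"travel": [0,0,0.05],"twist": 0},{"jaw": 0.3,"travel": [0,0,0.05],"twist": 0},{"jaw": 0.3,"travel": [0,0,0.05],"twist": 0}])

```text
t: 4.4
eef_pos: [550.5, 256.3, 87.4]
tcp_rot: [-3.141, -0.004, -2.911]
ft_force: [0.3, -0.2, -0.5]
opening: 0.458
grip_force: 30.0
```

```bash
python3 - <<'E'
from go import *
from h import *
from cell import *
c=np.array([561.6,259.9]);a=.232;u=np.array([np.cos(a),np.sin(a)])
p=c-10*u
go((*p,60,np.pi+a),(*p,50,np.pi+a))
t=read_camera("top");s=read_camera("scene");cv2.imwrite("pics/g2.png",np.hstack([crop(t,100,165,78,90,5),crop(s,375,165,80,90,5)]))
E
```

```text
(np.float64(551.8679150706987), np.float64(257.60075600927917), 60) travel [-0.0017  0.001   0.0274] twist -0.001
(np.float64(551.8679150706987), np.float64(257.60075600927917), 50) travel [-0.0017  0.001   0.0374] twist -0.001
```

View pics/g2.png

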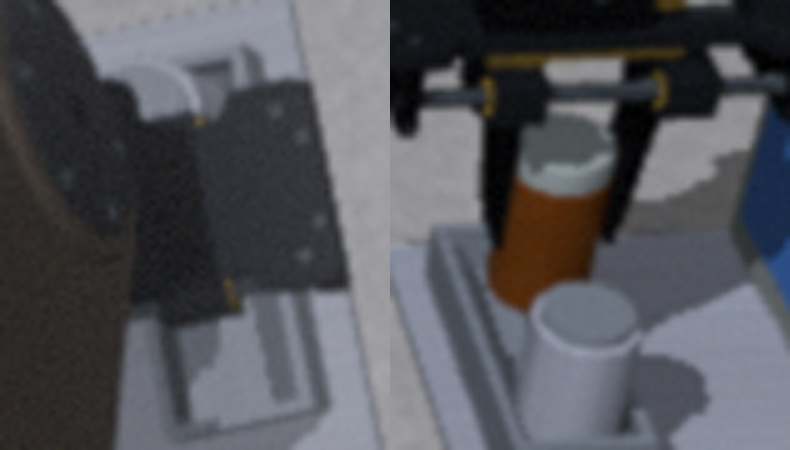

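The jar hangs upright above the free part of the tray, centred between the long walls (scene crop, jar base near (545,290), can top near (585,315)). I'll lower it and watch the force.

Emit:
drive_tool(targets=[{"jaw": 0.3,"travel": [-0.0015,0.001,0.01],"twist": 0},{"jaw": 0.3,"travel": [-0.0015,0.001,0.02],"twist": 0},{"jaw": 0.3,"travel": [-0.0015,0.001,0.027],"twist": 0},{"jaw": 0.3,"travel": [-0.0015,0.001,0.031],"twist": 0},{"jaw": 0.3,"travel": [-0.0015,0.001,0.033],"twist": 0},{"jaw": 0.3,"travel": [-0.0015,0.001,0.034],"twist": 0}])

```text
t: 5.0
eef_pos: [552.4, 258.9, 54.2]
tcp_rot: [-3.142, -0.001, -2.909]
ft_force: [0.1, 0.0, -1.0]
opening: 0.458
grip_force: 30.0
```

Emit:
drive_tool(targets=[{"jaw": 0.3,"travel": [0,0,0.002],"twist": 0},{"jaw": 0.3,"travel": [0,0,0.004],"twist": 0},{"jaw": 0.3,"travel": [0,0,0.004],"twist": 0},{"jaw": 0.3,"travel": [0,0,0.004],"twist": 0}])

```text
t: 5.33
eef_pos: [552.5, 259.0, 50.8]
tcp_rot: [3.142, 0.0, -2.909]
ft_force: [-0.2, 0.3, -1.3]
opening: 0.458
grip_force: 30.0
```

Emit:
drive_tool(targets=[{"jaw": 0.3,"travel": [-0.004,0,0],"twist": 0},{"jaw": 0.3,"travel": [-0.007,0,0],"twist": 0},{"jaw": 0.3,"travel": [-0.009,0,0],"twist": 0},{"jaw": 0.3,"travel": [-0.01,0,0],"twist": 0},{"jaw": 0.3,"travel": [-0.01,0,0],"twist": 0}])

```text
t: 5.75
eef_pos: [562.5, 261.3, 50.6]
tcp_rot: [3.142, 0.0, -2.909]
ft_force: [0.3, 0.1, -2.3]
opening: 0.457
grip_force: 30.0
```

Emit:
drive_tool(targets=[{"jaw": 0.3,"travel": [-0.001,0,0],"twist": 0},{"jaw": 0.3,"travel": [-0.002,0,0],"twist": 0},{"jaw": 0.3,"travel": [-0.002,0,0],"twist": 0}])

```text
t: 6.0
eef_pos: [563.8, 261.6, 50.6]
tcp_rot: [-3.142, -0.001, -2.909]
ft_force: [-2.7, -0.7, 0.1]
opening: 0.456
grip_force: 30.0
```

Emit:
drive_tool(targets=[{"jaw": 0.3,"travel": [-0.001,0,0],"twist": 0},{"jaw": 0.3,"travel": [-0.001,0,0],"twist": 0},{"jaw": 0.3,"travel": [-0.001,0,0],"twist": 0}])

```text
t: 6.25
eef_pos: [563.9, 261.6, 50.5]
tcp_rot: [-3.141, -0.003, -2.909]
ft_force: [-7.5, -2.9, 2.2]
opening: 0.46
grip_force: 30.0
```

Emit:
drive_tool(targets=[{"jaw": 0.3,"travel": [0.0025,0,0],"twist": 0},{"jaw": 0.3,"travel": [0.0025,0,0.001],"twist": 0},{"jaw": 0.3,"travel": [0.0025,0,0.0015],"twist": 0},{"jaw": 0.3,"travel": [0.0025,0,0.0015],"twist": 0}])

```text
t: 6.58
eef_pos: [563.0, 261.4, 49.1]
tcp_rot: [3.141, 0.001, -2.909]
ft_force: [-0.9, -0.2, -0.8]
opening: 0.458
grip_force: 30.0
```

Emit:
drive_tool(targets=[{"jaw": 0.3,"travel": [0,0,0.001],"twist": 0},{"jaw": 0.3,"travel": [0,0,0.001],"twist": 0},{"jaw": 0.65,"travel": [0,0,0.001],"twist": 0},{"jaw": 0.65,"travel": [0,0,0.001],"twist": 0},{"jaw": 0.65,"travel": [0,0,0.001],"twist": 0},{"jaw": 0.65,"travel": [0,0,0.001],"twist": 0},{"jaw": 0.65,"travel": [0,0,0.001],"twist": 0},{"jaw": 0.65,"travel": [0,0,0.001],"twist": 0}])

```text
t: 7.25
eef_pos: [562.7, 261.4, 48.1]
tcp_rot: [3.142, 0.0, -2.909]
ft_force: [-0.3, 0.1, 0.2]
opening: 0.645
grip_force: 0.0
```

Emit:
drive_tool(targets=[{"jaw": 0.7,"travel": [0,0,-0.01],"twist": 0},{"jaw": 0.7,"travel": [0,0,-0.04],"twist": 0},{"jaw": 0.8,"travel": [0,0,-0.08],"twist": 0},{"jaw": 0.9,"travel": [0,0,-0.11],"twist": 0},{"jaw": 0.9,"travel": [0,0,-0.11],"twist": 0}])

```text
t: 7.67
eef_pos: [564.9, 262.2, 165.1]
tcp_rot: [3.141, 0.01, -2.909]
ft_force: [0.3, 0.2, 0.9]
opening: 0.851
grip_force: 0.0
```

```bash
python3 - <<'E'
from go import *
go((624.5,-25,150,np.pi-.23),(624.5,-25,110,np.pi-.23))
E
```

```text
(624.5, -25, 150) travel [ 0.0082 -0.2932  0.0147] twist 0.462
(624.5, -25, 110) travel [ 0.0086 -0.2933  0.0547] twist 0.462
```

Emit:
drive_tool(targets=[{"jaw": 1,"travel": [0.008,-0.293,0.0147],"twist": 0.462},{"jaw": 1,"travel": [0.008,-0.293,0.0147],"twist": 0.462},{"jaw": 1,"travel": [0.008,-0.293,0.0147],"twist": 0.462},{"jaw": 1,"travel": [0.008,-0.293,0.0147],"twist": 0.462},{"jaw": 1,"travel": [0.008,-0.293,0.0147],"twist": 0.462},{"jaw": 1,"travel": [0.008,-0.293,0.0147],"twist": 0.462},{"jaw": 1,"travel": [0.008,-0.293,0.0147],"twist": 0.462},{"jaw": 1,"travel": [0.008,-0.293,0.0147],"twist": 0.462}])

```text
t: 8.33
eef_pos: [623.3, -31.8, 143.3]
tcp_rot: [-3.141, 0.001, 2.907]
ft_force: [-0.5, 0.3, 0.1]
opening: 0.998
grip_force: 0.0
```

```bash
python3 - <<'E'
from go import *
from h import *
from cell import *
go((624.5,-25,100,np.pi-.23),(624.5,-25,31,np.pi-.23))
t=read_camera("top");cv2.imwrite("pics/g3.png",np.hstack([crop(t,100,165,78,90,5),crop(t,250,145,80,90,5)]))
E
```

```text
(624.5, -25, 100) travel [0.0005 0.007  0.0433] twist -0.004
(624.5, -25, 31) travel [0.0006 0.007  0.1123] twist -0.004
```

View pics/g3.png

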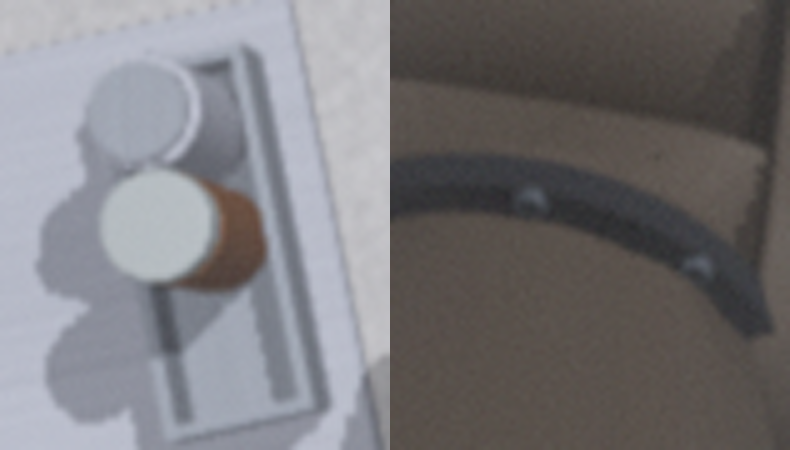

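The jar (cap at crop (158,225)) stands upright against the can (140,112), and the lower part of the tray is free. The arm hides the bottle in this view.

Emit:
drive_tool(targets=[{"jaw": 1,"travel": [0,0,0.02],"twist": 0},{"jaw": 1,"travel": [0,0,0.04],"twist": 0},{"jaw": 1,"travel": [0,0,0.04],"twist": 0},{"jaw": 1,"travel": [0,0,0.04],"twist": 0}])

```text
t: 8.72
eef_pos: [621.9, -24.7, 103.3]
tcp_rot: [3.142, -0.002, 2.913]
ft_force: [-0.7, 0.1, -0.2]
opening: 1.0
grip_force: 0.0
```

```bash
python3 - <<'E'
from go import *
from h import *
from cell import *
go((624.5,-25,31,np.pi-.23))
E
```

```text
(624.5, -25, 31) travel [-0.0028  0.0003  0.0722] twist 0.001
```

Emit:
drive_tool(targets=[{"jaw": 1,"travel": [-0.0026,0,0.035],"twist": 0},{"jaw": 1,"travel": [-0.0026,0,0.06],"twist": 0},{"jaw": 1,"travel": [-0.0026,0,0.072],"twist": 0},{"jaw": 1,"travel": [-0.0026,0,0.072],"twist": 0},{"jaw": 0.25,"travel": [-0.0026,0,0.072],"twist": 0},{"jaw": 0.25,"travel": [-0.0026,0,0.072],"twist": 0},{"jaw": 0.25,"travel": [-0.0026,0,0.072],"twist": 0},{"jaw": 0.25,"travel": [-0.0026,0,0.072],"twist": 0}])

```text
t: 9.38
eef_pos: [625.5, -26.2, 32.9]
tcp_rot: [3.141, 0.002, 2.912]
ft_force: [-0.0, -0.6, 0.0]
opening: 0.772
grip_force: 0.0
```

Emit:
drive_tool(targets=[{"jaw": 0.25,"travel": [0,0,0],"twist": 0},{"jaw": 0.25,"travel": [0,0,0],"twist": 0},{"jaw": 0.25,"travel": [0,0,0],"twist": 0},{"jaw": 0.25,"travel": [0,0,0],"twist": 0},{"jaw": 0.25,"travel": [0,0,0],"twist": 0},{"jaw": 0.25,"travel": [0,0,0],"twist": 0},{"jaw": 0.25,"travel": [0,0,0],"twist": 0},{"jaw": 0.25,"travel": [0,0,0],"twist": 0}])

```text
t: 10.05
eef_pos: [624.9, -26.1, 31.5]
tcp_rot: [3.141, 0.0, 2.912]
ft_force: [-0.1, 0.7, 1.6]
opening: 0.419
grip_force: 30.0
```

Emit:
drive_tool(targets=[{"jaw": 0.25,"travel": [0,0,-0.03],"twist": 0},{"jaw": 0.25,"travel": [0,0,-0.07],"twist": 0},{"jaw": 0.25,"travel": [0,0,-0.11],"twist": 0},{"jaw": 0.25,"travel": [0,0,-0.118],"twist": 0},{"jaw": 0.25,"travel": [0,0,-0.118],"twist": 0}])

```text
t: 10.47
eef_pos: [625.9, -26.4, 152.2]
tcp_rot: [3.141, 0.005, 2.912]
ft_force: [0.3, -0.0, -1.6]
opening: 0.423
grip_force: 30.0
```

```bash
python3 - <<'E'
from go import *
c=np.array([561.6,259.9]);a=.232;u=np.array([np.cos(a),np.sin(a)])
p=c-45.5*u;print(p)
go((*p,145,np.pi+a))
E
```

```text
[517.31901357 249.43843984]
(np.float64(517.319013571679), np.float64(249.43843984222022), 145) travel [0.1686 0.2439 0.0065] twist -0.462
```

Emit:
drive_tool(targets=[{"jaw": 0.25,"travel": [0.1686,0.2439,0.006],"twist": -0.462},{"jaw": 0.25,"travel": [0.1686,0.2439,0.006],"twist": -0.462},{"jaw": 0.25,"travel": [0.1686,0.2439,0.006],"twist": -0.462},{"jaw": 0.25,"travel": [0.1686,0.2439,0.006],"twist": -0.462},{"jaw": 0.25,"travel": [0.1686,0.2439,0.006],"twist": -0.462},{"jaw": 0.25,"travel": [0.1686,0.2439,0.006],"twist": -0.462},{"jaw": 0.25,"travel": [0.1686,0.2439,0.006],"twist": -0.462},{"jaw": 0.25,"travel": [0.1686,0.2439,0.006],"twist": -0.462}])

```text
t: 11.13
eef_pos: [512.8, 254.1, 141.2]
tcp_rot: [3.141, -0.004, -2.906]
ft_force: [-0.3, 0.7, -2.1]
opening: 0.417
grip_force: 30.0
```

Emit:
drive_tool(targets=[{"jaw": 0.25,"travel": [0,0,0],"twist": 0},{"jaw": 0.25,"travel": [0,0,0.02],"twist": 0},{"jaw": 0.25,"travel": [0,0,0.03],"twist": 0},{"jaw": 0.25,"travel": [0,0,0.03],"twist": 0},{"jaw": 0.25,"travel": [0,0,0.03],"twist": 0}])

```text
t: 11.55
eef_pos: [516.3, 248.5, 112.5]
tcp_rot: [-3.141, -0.002, -2.911]
ft_force: [-0.8, 0.1, -1.8]
opening: 0.417
grip_force: 30.0
```

```bash
python3 - <<'E'
from go import *
from h import *
from cell import *
c=np.array([561.6,259.9]);a=.232;u=np.array([np.cos(a),np.sin(a)])
p=c-45.5*u
go((*p,75,np.pi+a))
t=read_camera("top");s=read_camera("scene");cv2.imwrite("pics/g4.png",np.hstack([crop(t,100,165,78,90,5),crop(s,375,165,80,90,5)]))
E
```

```text
(np.float64(517.319013571679), np.float64(249.43843984222022), 75) travel [-0.0013  0.0007  0.0375] twist -0.001
```

View pics/g4.png

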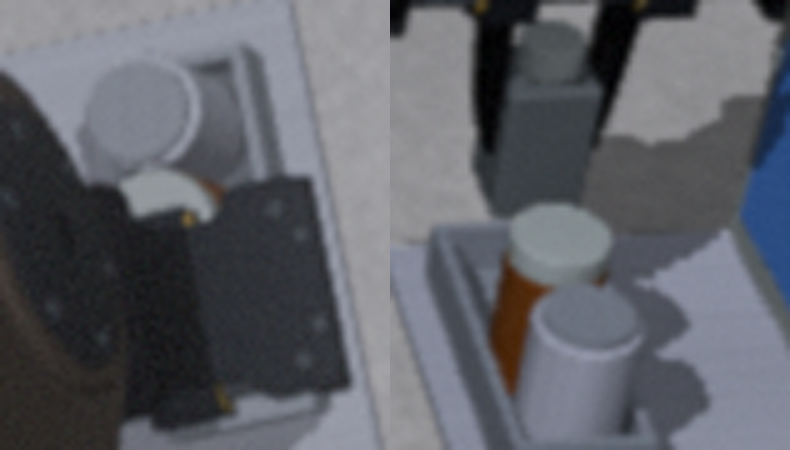

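The bottle hangs upright above the tray's free end (scene crop (545,150)), with the jar and can standing together in front. I'll lower it.

Emit:
drive_tool(targets=[{"jaw": 0.25,"travel": [-0.0013,0.0007,0.015],"twist": 0},{"jaw": 0.25,"travel": [-0.0013,0.0007,0.03],"twist": 0},{"jaw": 0.25,"travel": [-0.0013,0.0007,0.04],"twist": 0},{"jaw": 0.25,"travel": [-0.0013,0.0007,0.048],"twist": 0},{"jaw": 0.25,"travel": [-0.0013,0.0007,0.055],"twist": 0},{"jaw": 0.25,"travel": [-0.0013,0.0007,0.059],"twist": 0},{"jaw": 0.25,"travel": [-0.0013,0.0007,0.06],"twist": 0},{"jaw": 0.25,"travel": [-0.0013,0.0007,0.06],"twist": 0}])

```text
t: 12.32
eef_pos: [517.5, 250.7, 53.5]
tcp_rot: [3.142, 0.0, -2.909]
ft_force: [-0.0, 0.1, -1.2]
opening: 0.42
grip_force: 30.0
```

Emit:
drive_tool(targets=[{"jaw": 0.25,"travel": [0,0,0.0015],"twist": 0},{"jaw": 0.25,"travel": [0,0,0.003],"twist": 0},{"jaw": 0.25,"travel": [0,0,0.003],"twist": 0}])

```text
t: 12.57
eef_pos: [517.4, 250.7, 50.5]
tcp_rot: [3.141, 0.0, -2.909]
ft_force: [0.3, 0.2, -1.5]
opening: 0.422
grip_force: 30.0
```

Emit:
drive_tool(targets=[{"jaw": 0.25,"travel": [0,0,0.001],"twist": 0},{"jaw": 0.25,"travel": [0,0,0.002],"twist": 0},{"jaw": 0.25,"travel": [0,0,0.002],"twist": 0}])

```text
t: 12.82
eef_pos: [517.5, 250.7, 48.5]
tcp_rot: [3.141, 0.0, -2.909]
ft_force: [-0.1, -0.1, -1.3]
opening: 0.418
grip_force: 30.0
```

Emit:
drive_tool(targets=[{"jaw": 0.6,"travel": [0,0,0],"twist": 0},{"jaw": 0.6,"travel": [0,0,0],"twist": 0},{"jaw": 0.6,"travel": [0,0,0],"twist": 0},{"jaw": 0.6,"travel": [0,0,0],"twist": 0},{"jaw": 0.6,"travel": [0,0,0],"twist": 0},{"jaw": 0.6,"travel": [0,0,-0.03],"twist": 0},{"jaw": 0.6,"travel": [0,0,-0.07],"twist": 0},{"jaw": 0.6,"travel": [0,0,-0.11],"twist": 0}])

```text
t: 13.48
eef_pos: [516.8, 250.4, 159.2]
tcp_rot: [-3.141, -0.002, -2.909]
ft_force: [0.3, 0.4, -0.3]
opening: 0.602
grip_force: 0.0
```

```bash
python3 - <<'E'
from go import *
a=.31
go((535,-223,150,np.pi+a))
E
```

```text
(535, -223, 150) travel [ 0.0912 -0.4649  0.0095] twist -0.078
```

Emit:
drive_tool(targets=[{"jaw": 0.5,"travel": [0.0912,-0.4649,0.009],"twist": -0.078},{"jaw": 0.5,"travel": [0.0912,-0.4649,0.009],"twist": -0.078},{"jaw": 0.5,"travel": [0.0912,-0.4649,0.009],"twist": -0.078},{"jaw": 0.5,"travel": [0.0912,-0.4649,0.009],"twist": -0.078},{"jaw": 0.5,"travel": [0.0912,-0.4649,0.009],"twist": -0.078},{"jaw": 0.5,"travel": [0.0912,-0.4649,0.009],"twist": -0.078},{"jaw": 0.5,"travel": [0.0912,-0.4649,0.009],"twist": -0.078},{"jaw": 0.5,"travel": [0.0912,-0.4649,0.009],"twist": -0.078}])

```text
t: 14.15
eef_pos: [529.9, -84.4, 152.3]
tcp_rot: [-3.142, 0.0, -2.831]
ft_force: [1.2, 0.1, 0.4]
opening: 0.501
grip_force: 0.0
```

```bash
python3 - <<'E'
from go import *
from h import *
from cell import *
a=.31
go((535,-223,150,np.pi+a))
t=read_camera("top");s=read_camera("scene")
cv2.imwrite("pics/g5.png",np.vstack([np.hstack([crop(t,100,165,80,60,5),crop(s,375,195,80,60,5)]),np.hstack([crop(t,345,200,80,60,5),crop(s,160,170,80,60,5)])]))
pickle.dump((t,s),open("c5.pkl","wb"))
E
```

```text
(535, -223, 150) travel [ 0.0374 -0.1335  0.0023] twist 0.0
```

View pics/g5.png

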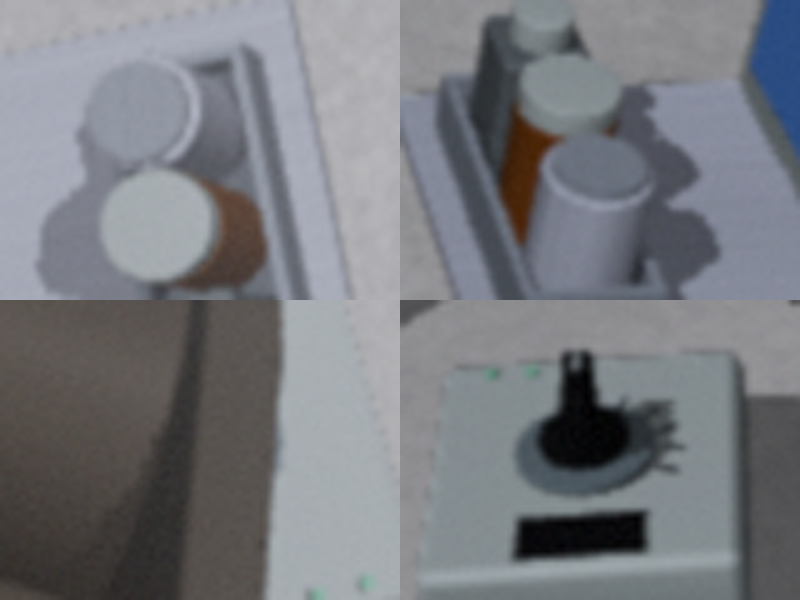

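All three samples stand upright in a row in the tray. The knob disc centre in the scene crop is about (590,450), which I'll use to cross-check the top-view estimate.

```bash
python3 - <<'E'
from h import *
t,s=pickle.load(open("c5.pkl","rb"))
q=(160+(190-.0)/5,170+150/5)
print(ray(s,q,59),ray(s,q,47),"bar top pix",ray(s,(160+178/5,170+58/5),92))
print(proj(s,[535,-223,59]))
d=pickle.load(open("c0.pkl","rb"))["top"]
for z in(45,47,59):print(z,ray(d,(384,228.4),z), ray(d,(335+250/5,185+213/5),z))
E
```

```text
[ 552.39859088 -213.15572619] [ 537.50428507 -219.34735499] bar top pix [ 525.74829463 -223.51208671]
(np.float64(196.2598216111249), np.float64(195.20612982016883))
45 [ 534.90585287 -227.06713733] [ 536.51445597 -229.05898401]
47 [ 534.82096836 -226.61681715] [ 536.42597407 -228.60420936]
59 [ 534.3116613  -223.91489604] [ 535.89508265 -225.8755615 ]
```

```bash
python3 go.py 536 -225.5 125 3.4516
```

```text
(536.0, -225.5, 125.0) travel [ 0.0362 -0.1334  0.0271] twist -0.005
```

Emit:
drive_tool(targets=[{"jaw": 0.5,"travel": [0.036,-0.133,0.027],"twist": 0},{"jaw": 0.5,"travel": [0.036,-0.133,0.027],"twist": 0},{"jaw": 0.5,"travel": [0.036,-0.133,0.027],"twist": 0},{"jaw": 0.5,"travel": [0.036,-0.133,0.027],"twist": 0},{"jaw": 0.5,"travel": [0.036,-0.133,0.027],"twist": 0},{"jaw": 0.5,"travel": [0.036,-0.133,0.027],"twist": 0},{"jaw": 0.5,"travel": [0.036,-0.133,0.027],"twist": 0}])

```text
t: 14.83
eef_pos: [536.5, -218.6, 125.2]
tcp_rot: [3.141, -0.0, -2.831]
ft_force: [0.2, 1.1, -0.2]
opening: 0.499
grip_force: 0.0
```

```bash
python3 go.py 536 -225.5 66 3.4516
```

```text
(536.0, -225.5, 66.0) travel [ 0.0025 -0.0064  0.0592] twist 0.001
```

Emit:
drive_tool(targets=[{"jaw": 0.5,"travel": [0.001,-0.003,0.02],"twist": 0},{"jaw": 0.5,"travel": [0.001,-0.003,0.02],"twist": 0},{"jaw": 0.5,"travel": [0.001,-0.003,0.02],"twist": 0},{"jaw": 0.5,"travel": [0.001,-0.003,0.02],"twist": 0}])

```text
t: 15.17
eef_pos: [536.8, -222.2, 105.8]
tcp_rot: [-3.142, 0.0, -2.83]
ft_force: [-0.7, 0.1, 0.1]
opening: 0.495
grip_force: 0.0
```

```bash
python3 go.py 536 -225.5 65 3.4516
```

```text
(536.0, -225.5, 65.0) travel [ 0.0018 -0.0029  0.0408] twist 0.001
```

Emit:
drive_tool(targets=[{"jaw": 0.5,"travel": [0.002,-0.003,0.01],"twist": 0},{"jaw": 0.5,"travel": [0.002,-0.003,0.025],"twist": 0},{"jaw": 0.5,"travel": [0.002,-0.003,0.036],"twist": 0},{"jaw": 0.5,"travel": [0.002,-0.003,0.041],"twist": 0},{"jaw": 0.5,"travel": [0.002,-0.003,0.042],"twist": 0},{"jaw": 0.5,"travel": [0.002,-0.003,0.042],"twist": 0}])

```text
t: 15.67
eef_pos: [535.5, -226.6, 62.9]
tcp_rot: [3.141, -0.0, -2.831]
ft_force: [-0.5, 1.0, 0.0]
opening: 0.501
grip_force: 0.0
```

```bash
python3 - <<'E'
from cell import *
from h import *
s=state();print(s["eef_pos"],s["ft_force"],s["moment"])
t=read_camera("scene");cv2.imwrite("pics/g6.png",crop(t,150,150,100,75,7))
E
```

```text
[ 535.46085352 -226.62586613   62.86482753] [-0.48298907  1.02934084  0.04634082] [ 0.05615549  0.06272028 -0.02675643]
```

View pics/g6.png

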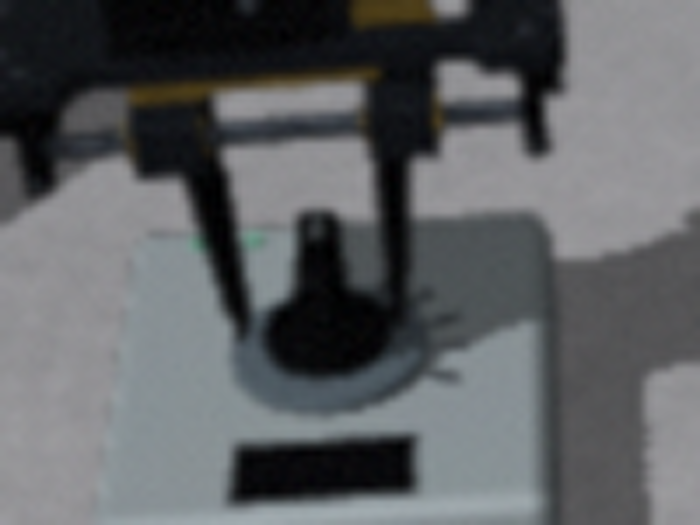

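The fingers straddle the knob bar evenly: tips at crop x 240 and 400, bar at 320. I'll close on it.

Emit:
drive_tool(targets=[{"jaw": 0.0,"travel": [0,0,0],"twist": 0},{"jaw": 0.0,"travel": [0,0,0],"twist": 0},{"jaw": 0.0,"travel": [0,0,0],"twist": 0},{"jaw": 0.0,"travel": [0,0,0],"twist": 0},{"jaw": 0.0,"travel": [0,0,0],"twist": 0},{"jaw": 0.0,"travel": [0,0,0],"twist": 0},{"jaw": 0.0,"travel": [0,0,0],"twist": 0},{"jaw": 0.0,"travel": [0,0,0],"twist": 0}])

```text
t: 16.38
eef_pos: [535.0, -225.3, 63.2]
tcp_rot: [3.139, -0.0, -2.833]
ft_force: [-1.4, 8.7, 5.3]
opening: 0.149
grip_force: 30.0
```

```bash
cat > st.py <<'E'
from cell import *
s=state();print(s["t"],s["eef_pos"].round(1),s["tcp_rot"].round(4),"F",s["ft_force"].round(1),"M",s["moment"].round(3),s["opening"].round(3),s["grip_force"].round(1),"knob(3.28ref)",)
E
python3 st.py
```

```text
Traceback (most recent call last):
  File "st.py", line 2, in <module>
    s=state();print(s["t"],s["eef_pos"].round(1),s["tcp_rot"].round(4),"F",s["ft_force"].round(1),"M",s["moment"].round(3),s["opening"].round(3),s["grip_force"].round(1),"knob(3.28ref)",)
                                                                                                                           ^^^^^^^^^^^^^^^^^^
AttributeError: 'float' object has no attribute 'round'
```

Emit:
drive_tool(targets=[{"jaw": 0.0,"travel": [-0.0005,0.0014,-0.0005],"twist": 0},{"jaw": 0.0,"travel": [-0.0005,0.0014,-0.0005],"twist": 0},{"jaw": 0.0,"travel": [-0.0005,0.0014,-0.0005],"twist": 0}])

```text
t: 16.63
eef_pos: [535.1, -225.2, 63.3]
tcp_rot: [3.141, -0.001, -2.832]
ft_force: [-2.0, -1.6, -4.0]
opening: 0.149
grip_force: 30.0
```

```bash
sed -i 's/s\["opening"\].*/s["opening"],s["grip_force"])/' st.py; python3 st.py
```

```text
16.6333 [ 535.1 -225.2   63.3] [ 3.1408e+00 -8.0000e-04 -2.8320e+00] F [-2.  -1.6 -4. ] M [-0.332  0.524 -0.484] 0.14932599506306637 30.02267360687256
```

Emit:
drive_tool(targets=[{"jaw": 0.0,"travel": [0,0.0,0.0],"twist": 0.03},{"jaw": 0.0,"travel": [0,0,0],"twist": 0.03},{"jaw": 0.0,"travel": [0,0,0],"twist": 0.03}])

```text
t: 16.88
eef_pos: [535.0, -225.2, 63.3]
tcp_rot: [3.141, -0.001, -2.861]
ft_force: [-4.2, -1.9, -5.1]
opening: 0.147
grip_force: 29.9
```

```bash
python3 st.py
```

```text
16.8833 [ 535.  -225.2   63.3] [ 3.1408e+00 -1.1000e-03 -2.8607e+00] F [-4.2 -1.9 -5.1] M [-0.479  0.893 -0.28 ] 0.1466750648583648 29.90472972393036
```

Emit:
drive_tool(targets=[{"jaw": 0.0,"travel": [0,0.0,0.0],"twist": 0.03},{"jaw": 0.0,"travel": [0,0,0],"twist": 0.03},{"jaw": 0.0,"travel": [0,0,0],"twist": 0.03}])

```text
t: 17.13
eef_pos: [535.0, -225.1, 63.3]
tcp_rot: [3.141, -0.001, -2.89]
ft_force: [-5.5, -2.7, -5.0]
opening: 0.146
grip_force: 30.0
```

```bash
python3 st.py
```

```text
17.1333 [ 535.  -225.1   63.3] [ 3.1410e+00 -1.3000e-03 -2.8898e+00] F [-5.5 -2.7 -5. ] M [-0.558  0.908  0.103] 0.14553168299632713 29.96475398540497
```

Emit:
drive_tool(targets=[{"jaw": 0.0,"travel": [0,0.0,0.0],"twist": 0.04},{"jaw": 0.0,"travel": [0,0,0],"twist": 0.04},{"jaw": 0.0,"travel": [0,0,0],"twist": 0.04}])

```text
t: 17.38
eef_pos: [535.0, -225.1, 63.3]
tcp_rot: [3.141, -0.001, -2.93]
ft_force: [-5.2, -2.7, -3.8]
opening: 0.148
grip_force: 30.0
```

```bash
python3 st.py
```

```text
17.3833 [ 535.  -225.1   63.3] [ 3.1410e+00 -1.3000e-03 -2.9299e+00] F [-5.2 -2.7 -3.8] M [-0.455  0.908  0.151] 0.14821944935659387 29.970499277114868
```

Emit:
drive_tool(targets=[{"jaw": 0.0,"travel": [0.0006,0.0,0.0],"twist": 0.04},{"jaw": 0.0,"travel": [0.0006,0,0],"twist": 0.08},{"jaw": 0.0,"travel": [0.0006,0,0],"twist": 0.1},{"jaw": 0.0,"travel": [0.0006,0,0],"twist": 0.1}])

```text
t: 17.72
eef_pos: [534.9, -225.0, 63.3]
tcp_rot: [3.141, -0.0, -3.031]
ft_force: [-0.6, 0.9, -7.2]
opening: 0.145
grip_force: 30.0
```

```bash
python3 st.py
```

```text
17.7167 [ 534.9 -225.    63.3] [ 3.1411e+00 -3.0000e-04 -3.0311e+00] F [-0.6  0.9 -7.2] M [0.081 0.199 0.063] 0.14513838870369852 29.967592656612396
```

Emit:
drive_tool(targets=[{"jaw": 0.0,"travel": [0,0.0,0.0],"twist": 0.04},{"jaw": 0.0,"travel": [0,0,0],"twist": 0.08},{"jaw": 0.0,"travel": [0,0,0],"twist": 0.1},{"jaw": 0.0,"travel": [0,0,0],"twist": 0.1}])

```text
t: 18.05
eef_pos: [534.9, -225.0, 63.3]
tcp_rot: [3.141, -0.0, -3.131]
ft_force: [0.1, 2.5, -8.9]
opening: 0.144
grip_force: 30.0
```

```bash
python3 st.py
```

```text
18.05 [ 534.9 -225.    63.3] [ 3.141e+00 -3.000e-04 -3.131e+00] F [ 0.1  2.5 -8.9] M [ 0.428  0.057 -0.003] 0.14356432548396844 29.953172206878662
```

Emit:
drive_tool(targets=[{"jaw": 0.0,"travel": [0,0.0,0.0],"twist": 0.04},{"jaw": 0.0,"travel": [0,0,0],"twist": 0.08},{"jaw": 0.0,"travel": [0,0,0],"twist": 0.1},{"jaw": 0.0,"travel": [0,0,0],"twist": 0.1}])

```text
t: 18.38
eef_pos: [534.9, -224.8, 63.3]
tcp_rot: [3.141, -0.0, 3.052]
ft_force: [1.4, 5.2, -8.8]
opening: 0.144
grip_force: 30.0
```

```bash
python3 st.py
```

```text
18.3833 [ 534.9 -224.8   63.3] [ 3.1409e+00 -5.0000e-04  3.0523e+00] F [ 1.4  5.2 -8.8] M [ 0.846 -0.063  0.016] 0.14393101727939475 29.95740920305252
```

Emit:
drive_tool(targets=[{"jaw": 0.0,"travel": [0,0.0,0.0],"twist": 0.04},{"jaw": 0.0,"travel": [0,0,0],"twist": 0.08},{"jaw": 0.0,"travel": [0,0,0],"twist": 0.1},{"jaw": 0.0,"travel": [0,0,0],"twist": 0.1}])

```text
t: 18.72
eef_pos: [534.9, -224.7, 63.3]
tcp_rot: [3.141, -0.001, 2.953]
ft_force: [0.9, 5.3, -9.2]
opening: 0.146
grip_force: 30.0
```

```bash
python3 st.py
```

```text
18.7167 [ 534.9 -224.7   63.3] [ 3.1408e+00 -6.0000e-04  2.9527e+00] F [ 0.9  5.3 -9.2] M [ 0.973 -0.169  0.146] 0.14635207667149724 29.97291773557663
```

Emit:
drive_tool(targets=[{"jaw": 0.0,"travel": [0,0.0007,0.0008],"twist": 0.04},{"jaw": 0.0,"travel": [0,0.0007,0.0008],"twist": 0.08},{"jaw": 0.0,"travel": [0,0.0007,0.0008],"twist": 0.1},{"jaw": 0.0,"travel": [0,0.0007,0.0008],"twist": 0.1}])

```text
t: 19.05
eef_pos: [535.0, -224.6, 63.2]
tcp_rot: [-3.142, -0.0, 2.853]
ft_force: [-3.9, 3.8, 2.0]
opening: 0.141
grip_force: 30.0
```

```bash
python3 st.py
```

```text
19.05 [ 535.  -224.6   63.2] [-3.1416e+00 -1.0000e-04  2.8526e+00] F [-3.9  3.8  2. ] M [0.57  0.803 0.101] 0.14107695380936824 29.98067021369934
```

Emit:
drive_tool(targets=[{"jaw": 0.0,"travel": [0,0.0,0.0],"twist": 0.04},{"jaw": 0.0,"travel": [0,0,0],"twist": 0.08},{"jaw": 0.0,"travel": [0,0,0],"twist": 0.1},{"jaw": 0.0,"travel": [0,0,0],"twist": 0.1}])

```text
t: 19.38
eef_pos: [535.0, -224.5, 63.2]
tcp_rot: [3.141, -0.0, 2.752]
ft_force: [-2.3, 3.8, 2.8]
opening: 0.15
grip_force: 30.0
```

```bash
python3 st.py
```

```text
19.3833 [ 535.  -224.5   63.2] [ 3.1414e+00 -1.0000e-04  2.7524e+00] F [-2.3  3.8  2.8] M [0.791 0.732 0.031] 0.15021432214197955 29.968589544296265
```

Emit:
drive_tool(targets=[{"jaw": 0.0,"travel": [0,0.0,0.0],"twist": 0.04},{"jaw": 0.0,"travel": [0,0,0],"twist": 0.08},{"jaw": 0.0,"travel": [0,0,0],"twist": 0.1},{"jaw": 0.0,"travel": [0,0,0],"twist": 0.1}])

```text
t: 19.72
eef_pos: [535.1, -224.4, 63.3]
tcp_rot: [3.141, -0.0, 2.653]
ft_force: [-4.3, 4.4, 2.9]
opening: 0.144
grip_force: 30.0
```

```bash
python3 st.py
```

```text
19.7167 [ 535.1 -224.4   63.3] [ 3.1413 -0.      2.6525] F [-4.3  4.4  2.9] M [0.931 0.67  0.015] 0.14425975061418506 29.973549842834473
```

Emit:
drive_tool(targets=[{"jaw": 0.0,"travel": [0,0.0,0.0],"twist": 0.04},{"jaw": 0.0,"travel": [0,0,0],"twist": 0.08},{"jaw": 0.0,"travel": [0,0,0],"twist": 0.1},{"jaw": 0.0,"travel": [0,0,0],"twist": 0.1}])

```text
t: 20.05
eef_pos: [535.1, -224.3, 63.2]
tcp_rot: [3.141, -0.0, 2.553]
ft_force: [-2.8, 5.9, 3.3]
opening: 0.147
grip_force: 30.0
```

```bash
python3 st.py
```

```text
20.05 [ 535.1 -224.3   63.2] [ 3.1412 -0.      2.5526] F [-2.8  5.9  3.3] M [1.075 0.538 0.139] 0.14660241119671172 29.98665064573288
```

Emit:
drive_tool(targets=[{"jaw": 0.0,"travel": [0,0.0,0.0],"twist": 0.04},{"jaw": 0.0,"travel": [0,0,0],"twist": 0.08},{"jaw": 0.0,"travel": [0,0,0],"twist": 0.1},{"jaw": 0.0,"travel": [0,0,0],"twist": 0.1}])

```text
t: 20.38
eef_pos: [535.2, -224.2, 63.3]
tcp_rot: [3.141, -0.0, 2.453]
ft_force: [-3.0, 7.4, 2.1]
opening: 0.149
grip_force: 30.0
```

```bash
python3 st.py
```

```text
20.3833 [ 535.2 -224.2   63.3] [ 3.141  -0.      2.4526] F [-3.   7.4  2.1] M [1.162 0.457 0.139] 0.14894856795947625 29.98056471347809
```

```bash
python3 - <<'E'
import numpy as np
from scipy.optimize import least_squares
y=np.array([-2.9299,-3.0311,-3.131,3.0523-2*np.pi,2.9527-2*np.pi,2.8526-2*np.pi,2.7524-2*np.pi,2.6525-2*np.pi,2.5526-2*np.pi,2.4526-2*np.pi])
m=np.array([.151,.063,-.003,.016,.146,.101,.031,.015,.139,.139]);w=2*np.pi/.393
f=lambda p:p[0]+p[1]*np.sin(w*(p[2]-y))-m
r=least_squares(f,[.08,.06,-2.88]);print(r.x,r.fun.round(3), "target yaw",r.x[2]-1.178+2*np.pi)
E
```

```text
[ 0.06944561  0.07792451 -2.87460551] [-0.021  0.053  0.009  0.01  -0.011  0.008 -0.03   0.019  0.001 -0.037] target yaw 2.230579799474894
```

Emit:
drive_tool(targets=[{"jaw": 0.0,"travel": [0.0006,0.0,0.0],"twist": 0.04},{"jaw": 0.0,"travel": [0.0006,0,0],"twist": 0.08},{"jaw": 0.0,"travel": [0.0006,0,0],"twist": 0.1},{"jaw": 0.0,"travel": [0.0006,0,0],"twist": 0.1}])

```text
t: 20.72
eef_pos: [535.2, -224.1, 63.3]
tcp_rot: [3.141, 0.001, 2.352]
ft_force: [-0.5, 5.3, -0.8]
opening: 0.147
grip_force: 30.0
```

```bash
python3 st.py
```

```text
20.7167 [ 535.2 -224.1   63.3] [3.1406e+00 1.1000e-03 2.3522e+00] F [-0.5  5.3 -0.8] M [ 1.001 -0.023  0.051] 0.1467432257884858 29.968813061714172
```

Emit:
drive_tool(targets=[{"jaw": 0.0,"travel": [0,0.0,0.0],"twist": 0.03},{"jaw": 0.0,"travel": [0,0,0],"twist": 0.06},{"jaw": 0.0,"travel": [0,0,0],"twist": 0.08},{"jaw": 0.0,"travel": [0,0,0],"twist": 0.08}])

```text
t: 21.05
eef_pos: [535.3, -224.0, 63.3]
tcp_rot: [3.14, 0.001, 2.272]
ft_force: [0.4, 6.1, 1.3]
opening: 0.145
grip_force: 30.0
```

```bash
python3 st.py
```

```text
21.05 [ 535.3 -224.    63.3] [3.1404e+00 1.0000e-03 2.2723e+00] F [0.4 6.1 1.3] M [ 1.043 -0.041  0.077] 0.145208043621153 29.972515404224396
```

Emit:
drive_tool(targets=[{"jaw": 0.0,"travel": [0,0.0,0.0],"twist": 0.02},{"jaw": 0.0,"travel": [0,0,0],"twist": 0.045},{"jaw": 0.0,"travel": [0,0,0],"twist": 0.045},{"jaw": 0.0,"travel": [0,0,0],"twist": 0.045}])

```text
t: 21.38
eef_pos: [535.4, -224.0, 63.3]
tcp_rot: [3.14, 0.001, 2.229]
ft_force: [1.5, 6.9, 0.2]
opening: 0.147
grip_force: 30.0
```

```bash
python3 st.py
```

```text
21.3833 [ 535.4 -224.    63.3] [3.1403e+00 1.1000e-03 2.2285e+00] F [1.5 6.9 0.2] M [ 1.082 -0.141  0.06 ] 0.14720279919280832 29.97840017080307
```

Emit:
drive_tool(targets=[{"jaw": 0.0,"travel": [0,0,0],"twist": 0},{"jaw": 0.0,"travel": [0,0,0],"twist": 0},{"jaw": 0.0,"travel": [0,0,0],"twist": 0},{"jaw": 0.0,"travel": [0,0,0],"twist": 0},{"jaw": 0.0,"travel": [0,0,0],"twist": 0},{"jaw": 0.0,"travel": [0,0,0],"twist": 0}])

```text
t: 21.88
eef_pos: [535.3, -224.0, 63.3]
tcp_rot: [3.14, 0.001, 2.229]
ft_force: [0.9, 5.7, 0.2]
opening: 0.146
grip_force: 30.0
```

```bash
python3 st.py; python3 - <<'E'
from h import *
from cell import *
t,s=pickle.load(open("c5.pkl","rb"));n=read_camera("scene")
f=lambda c:c["frame"][185:265,375:455].astype(float)
print(np.abs(f(n)-f(s)).mean(),np.abs(f(n)-f(s)).max())
E
python3 st.py
```

```text
21.8833 [ 535.3 -224.    63.3] [3.1403e+00 1.0000e-03 2.2287e+00] F [0.9 5.7 0.2] M [ 1.13  -0.13   0.099] 0.14572052406928807 29.978242814540863
2.693125 9.0
21.9333 [ 535.4 -224.    63.3] [3.1403e+00 1.1000e-03 2.2287e+00] F [ 0.9  6.7 -0. ] M [ 1.148 -0.131  0.098] 0.14374494441926283 29.978384971618652
```

The tray is unchanged, the knob holds steady at the third click, and the torque of about 0.09 N m matches the expected value on a click. I'll hand the job in.

```bash
python3 -c "from cell import job_done;print(job_done())"
```

```text
the job is handed in; nothing more can be done
None
```

I handed the job in at about 22 s: the jar, bottle and can stand upright in the tray, released, and the gripper still holds the knob at the third click, judged from the angle turned and the torque felt because the pointer was not checked by camera.

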